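# Turn the drying carousel to the fan

## Robot

A 6-joint arm with a two-finger parallel gripper is mounted at the origin on the work surface. World frame = base frame: x ahead of the robot, y to its left, z up, the work surface at z = 0. Lengths are in m, angles in rad, forces in N, time in s.
With the tool pointing down it reaches from about 0.375 to 0.9 m from the base axis. Payload 3.1 kg.
Tool frame: the origin (TCP) lies between the finger pads; the fingertips stand 8 mm ahead of it and the grasp point (between the pads) lies 11 mm behind it; z points along the fingers, y is the line along which they close (so a half turn about z gives the same grasp; the last joint's range is limited). The gripper opens to 87 mm and grips with 3 to 60 N. Pads are 19 mm wide; open, the fingers measure 117 mm over their backs; the gripper's body (75 mm by 190 mm) begins 51 mm behind the grasp point.
Start: joints at [1.161, 0.527, 1.433, -0, 1.181, -0.178], TCP at [0.143, 0.608, 0.231] pointing down, gripper open.
Joint ranges: [-3.08, 3.08], [-0.75, 2.2], [0.22, 2.44], [-1.43, 4.57], [0, 2.65], [-2.85, 2.85]. Speed limits (rad/s): [2.79, 2.79, 3.14, 3.14, 3.14, 3.14].

## Interface

Orientations are given as a unit quaternion [x, y, z, w].
In Python, from rig import robot, vision, job gives the robot as it stands.
- The arm moves only by the shell command python3 -m handwheel 'ROWS' [OPENING] [FORCE]. ROWS is JSON, a list of rows, each a list of 4 numbers: the shift along the tool's x, y, z as a fraction of full scale, then the turn about the tool's z as a fraction of full scale. A call has 1 to 20 rows; each row is the pose to reach, as a shift and turn from the pose commanded when the call began, along the tool's axes at that moment, turning the shorter way round; what a row does not reach only later rows make up. Full scale, the value 1, is 300 mm for a shift and 2 pi rad for a turn. A row lasts 1/12 s, in which the tool goes at most 41.7 mm and 7.16 degrees, less where a joint would pass 70% of its speed; a pose out of reach is approached as far as the arm can. A call with a number of a shift or a turn outside -1 to 1 is refused whole. A call with a gripper value outside its range is refused whole. OPENING is the opening in per cent of the stroke, from 0 (shut) to 100 (fully open), set as the call begins (- or left out, the last holds). The fingers move at their own pace and stop on an object; FORCE is the grip in N (left out, the last holds). Time passes only in rows, so rows that repeat a pose let the fingers close. It gives the time, the measured TCP pose, the force, the opening and the grip force at its end, in the units of the state.
- robot.get_obs(): the state, without advancing time (a new reading comes with each control period).
- vision.camera(name): name is "scene" or "top"; returns a dict with "frame" (400x640x3 uint8, red, green, blue), "K" (3x3 intrinsics, pixels), "k1" (the pictures are not rectified: a ray, as slopes to the right and down, at radius r is drawn at 1 + k1 r^2 times it, then the intrinsics apply), "cam_to_world" (4x4, takes a point from camera to world coordinates). Camera axes: x right, y down, z forward; pixel columns grow to the right and rows downward; lengths in m; the calibration is good to about 2 mm. A picture is of the moment at which its call begins. There is no depth.
- job.hand_in(): hands the job in; it is judged then, once.
Trained networks look in the newest picture that a camera, given by its name, has taken for a name from the list of things; names that differ only in an ending like _2 or _b are one class to them, and where a whole thing is asked for, a point or a joint stands for the part that bears it (a point fixed in the world has none). Each returns a list of dicts, best first, with "conf" (0 to 1); they miss things now and then, are a little off and sometimes report something else, mostly with a low value. They report only what shows in the picture. A call takes as long as a camera call. They do not tell look-alikes from the thing itself.
- vision.look_for(camera, label): "point" ([row, column] in pixels, amid what is visible of it).
- vision.outline_of(camera, label): "mask" (400x640 bool, what is visible of it) and "point" ([row, column] in pixels, amid what is visible of it).
The state is a dict: "time": time; "q": joint angles; "joint_velocities": joint speeds; "joint_torque": joint torques, N m; "position": TCP position; "tool_rot": TCP orientation; "ft_force": force on the tool from outside, world axes, zero at the start; "moment": the same for the moment, N m; "grip_width": finger opening in m; "grip_force": force on a finger pad.
Only numpy, scipy, OpenCV 4.12 (cv2) and the standard library are available. Lean on these libraries where they do the work, as an engineer would, in place of code of your own. Each camera call takes 0.05 s, during which the arm holds its last target. There are 200 camera calls.

## Task

The model cars on the carousel are freshly painted: with a fingertip, gently push on the carousel's bare metal arms until the orange car stands straight in front of the middle of the small desk fan, its arm in line with the white stripe, then let go. Do not grip or spin the carousel, do not touch or lift any car (all stay standing in their trays), and leave the other things on the bench alone.

Things in the scene. Friction and masses are not known exactly. Their poses are not given: they have to be found in the camera images.
- drying_station: Fixed station on the bench: round black foot, 170 mm across, 12 mm thick, with a post in its middle that carries the carousel. Origin: centre of the foot, on the bench, z up. Its x axis points level from the carousel's axis to the middle of the desk fan; a tongue 50 mm wide, 12 mm thick, with a white centre stripe runs that way to the fan.
- fan_middle (a point): Middle of the grille of the small white desk fan (blue blades), fixed on the end of the station's tongue, 210 mm from the carousel's axis, 82 mm above the bench. The fan is 112 mm wide and stands 12 to 138 mm above the bench, facing the carousel.
- carousel: Four-armed carousel, turns either way without stops about the station's upright axis; light friction (0.06 N m) keeps it where it is left. Origin on the axis, 52 mm above the bench. Arms lie along its own +x, +y, -x, -y axes; each ends in a round grey tray 80 mm across, centred 140 mm from the axis, rim 62 mm above the bench. Hub 40 mm across, its ball top 81 mm above the bench.
- spoke_middle (a point): Middle of the bare part of the arm along the carousel's +x axis, 58 mm from the axis, 58 mm above the bench. All four arms are alike: aluminium bars 12 mm wide, 52 to 64 mm above the bench, bare from 20 to 100 mm from the axis. Between neighbouring arms is only the station's foot and tongue below, 12 mm above the bench.
- orange_car_mid (a point): Centre of the orange model car (66 mm long, 33 mm wide, 27 mm tall, 40 g, freshly painted), which stands loose, with 3 mm of play, in one of the four trays about 140 mm from the carousel's axis; which tray varies. Centre about 71 mm above the bench; top about 85 mm.
- blue_car_mid (a point): Centre of the blue model car (66 mm long, 33 mm wide, 27 mm tall, 40 g, freshly painted), which stands loose, with 3 mm of play, in one of the four trays about 140 mm from the carousel's axis; which tray varies. Centre about 71 mm above the bench; top about 85 mm.
- white_car_mid (a point): Centre of the white model car (66 mm long, 33 mm wide, 27 mm tall, 40 g, freshly painted), which stands loose, with 3 mm of play, in one of the four trays about 140 mm from the carousel's axis; which tray varies. Centre about 71 mm above the bench; top about 85 mm.
- yellow_car_mid (a point): Centre of the yellow model car (66 mm long, 33 mm wide, 27 mm tall, 40 g, freshly painted), which stands loose, with 3 mm of play, in one of the four trays about 140 mm from the carousel's axis; which tray varies. Centre about 71 mm above the bench; top about 85 mm.
- red_jar: Bystander: paint jar with red lid, 34 mm across, 42 mm tall. Origin under its middle, on the bench.
- green_jar: Bystander: paint jar with green lid, 34 mm across, 42 mm tall. Origin under its middle, on the bench.
- thinner: Bystander: green thinner bottle with white cap, 48 mm across, 75 mm tall. Origin under its middle, on the bench.
- tape_roll: Bystander: roll of yellow masking tape lying flat, 68 mm across, 18 mm tall. Origin under its middle, on the bench.
- side_cutters: Bystander: side cutters with blue handles lying flat, about 125 mm long, 12 mm tall; x axis towards the jaws. Origin under its middle, on the bench.
There are look-alikes about, which are no part of the job. There is more than one size of the part that bears blue_car_mid; the job needs the middle-sized.

How it is judged:
By the outcome, as a careful person would: the job done as asked, in the order asked, and still so for the second after the job is handed in, with the robot touching nothing.
It also fails if it takes over 64 s, if anything falls off the work surface, if the arm or the gripper's body presses on something with over 40 N, if the wrist force passes 120 N, or if a joint passes its speed limit or range.

## Working session

There is one attempt and no reset: what is moved stays moved. The work goes in short steps, Python scripts to look and compute and a shell command to move; the robot and the scene stay as the last step left them, time stands still between calls to the robot, and variables do not carry over. Pictures are saved under pics/ and viewed, at most 10 in all, crops included, and the job is handed in when it is done.

```bash
mkdir -p pics; ls
cat > h.py <<'E'
import numpy as np, cv2
from rig import robot, vision, job
from scipy.spatial.transform import Rotation as R
def cam(n):
    c=vision.camera(n); return c
def save(c,p): cv2.imwrite('pics/'+p,c['frame'][:,:,::-1])
def ray(c,rc):
    K=c['K']; p=np.array([(rc[1]-K[0,2])/K[0,0],(rc[0]-K[1,2])/K[1,1]]); u=p.copy()
    for _ in range(20): u=p/(1+c['k1']*(u@u))
    T=np.array(c['cam_to_world']); return T[:3,3],T[:3,:3]@np.array([u[0],u[1],1])
def atz(c,rc,z):
    o,d=ray(c,rc); return o+d*(z-o[2])/d[2]
def proj(c,P):
    T=np.array(c['cam_to_world']); q=T[:3,:3].T@(np.array(P)-T[:3,3]); u=q[:2]/q[2]; u=u*(1+c['k1']*(u@u)); K=c['K']
    return np.array([K[1,1]*u[1]+K[1,2],K[0,0]*u[0]+K[0,2]])
E
python3 - <<'E'
from h import *
np.set_printoptions(precision=3,suppress=True)
for n in('top','scene'):
    c=cam(n); save(c,n+'1.png'); print(n,c['cam_to_world'][:3,3])
    for l,z in [('drying_station',0.012),('fan_middle',.082),('carousel',.06),('spoke_middle',.058),('orange_car_mid',.071),('blue_car_mid',.071),('white_car_mid',.071),('yellow_car_mid',.071),('red_jar',.03),('thinner',.06)]:
        for r in vision.look_for(n,l)[:4]: print(l,round(r['conf'],2),np.array(r['point']),atz(c,r['point'],z))
o=robot.get_obs(); print(o['time'],o['position'],R.from_quat(o['tool_rot']).as_matrix())
E
```

```text
pics
top [0.556 0.022 1.047]
drying_station 0.69 [182.6 317.1] [0.661 0.039 0.012]
fan_middle 0.65 [186.9 318.6] [0.643 0.034 0.082]
carousel 0.94 [206.9 337.9] [ 0.592 -0.014  0.06 ]
spoke_middle 0.74 [202.7 336.6] [ 0.603 -0.011  0.058]
orange_car_mid 0.67 [257.9 339. ] [ 0.464 -0.014  0.071]
blue_car_mid 0.78 [149.9 335.4] [ 0.738 -0.01   0.071]
blue_car_mid 0.57 [109.6 354.7] [ 0.843 -0.061  0.071]
blue_car_mid 0.5 [122.4 307.8] [0.811 0.06  0.071]
white_car_mid 0.63 [202.7 395.2] [ 0.601 -0.159  0.071]
yellow_car_mid 0.69 [207.6 284.2] [0.592 0.123 0.071]
yellow_car_mid 0.43 [175.7 472.2] [ 0.667 -0.357  0.071]
red_jar 0.54 [212.1 478.3] [ 0.575 -0.385  0.03 ]
thinner 0.76 [179.2 471.1] [ 0.659 -0.358  0.06 ]
thinner 0.24 [167.7 171.7] [0.7   0.416 0.06 ]
scene [0.998 0.44  1.053]
drying_station 0.73 [218.7 323.5] [0.637 0.054 0.012]
fan_middle 0.74 [218.9 326. ] [0.656 0.085 0.082]
carousel 0.71 [189.5 320.9] [ 0.603 -0.     0.06 ]
spoke_middle 0.95 [185.6 321.3] [ 0.593 -0.01   0.058]
blue_car_mid 0.85 [213.4 279.4] [ 0.737 -0.007  0.071]
blue_car_mid 0.61 [230.5 230.6] [ 0.863 -0.045  0.071]
blue_car_mid 0.47 [261.5 268.6] [0.836 0.083 0.071]
blue_car_mid 0.37 [ 95.  276.5] [ 0.499 -0.342  0.071]
white_car_mid 0.76 [150.5 284.3] [ 0.607 -0.159  0.071]
yellow_car_mid 0.74 [219.5 354.6] [0.596 0.128 0.071]
red_jar 0.61 [109.7 256. ] [ 0.565 -0.365  0.03 ]
1.1 [0.143 0.608 0.231] [[-0.973  0.229 -0.   ]
 [ 0.229  0.973  0.   ]
 [ 0.    -0.    -1.   ]]
```

View pics/top1.png

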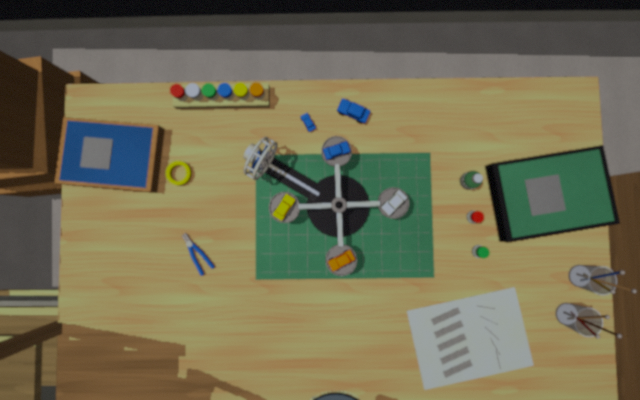

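View pics/scene1.png

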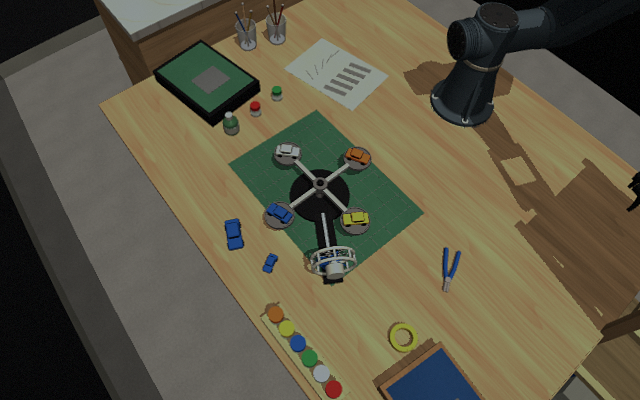

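The top view shows the axis at about (206,338), orange car near (258,342), yellow on the left, white on the right and blue on top. The fan is at (157,262), with the stripe running from (193,317) to the upper left. Next I rectify the picture to the arm plane and the stripe plane to measure angles.

```bash
cat >> h.py <<'E'
def rect(c,z,cx,cy,half=.24,s=.001):
    n=int(2*half/s); ii,jj=np.mgrid[0:n,0:n]
    X=cx+half-ii*s; Y=cy+half-jj*s   # up = +x, left = +y
    T=np.array(c['cam_to_world']); q=(np.stack([X,Y,np.full_like(X,z)],-1)-T[:3,3])@T[:3,:3]
    u=q[...,:2]/q[...,2:]; u=u*(1+c['k1']*(u**2).sum(-1,keepdims=True)); K=c['K']
    return cv2.remap(c['frame'],(K[0,0]*u[...,0]+K[0,2]).astype('f4'),(K[1,1]*u[...,1]+K[1,2]).astype('f4'),cv2.INTER_CUBIC)
E
python3 - <<'E'
from h import *
c=cam('top'); cx,cy=.595,-.013
a=rect(c,.064,cx,cy,.2); b=rect(c,.012,cx,cy,.2)
im=np.hstack([a,b]); cv2.imwrite('pics/rect1.png',im[:,:,::-1])
E
```

```text
(no output)
```

View pics/rect1.png

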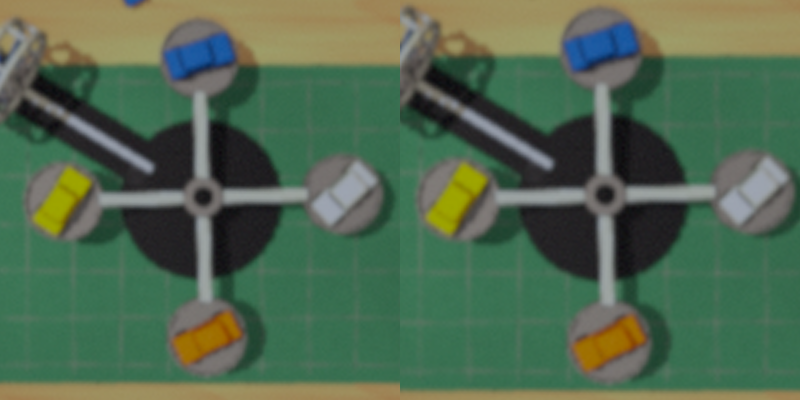

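```bash
cat >> h.py <<'E'
def measure(c,cx=.597,cy=-.017):
    out={}
    a=rect(c,.064,cx,cy,.2).astype(int); b=rect(c,.012,cx,cy,.2).astype(int)
    w=lambda i,t:(i.min(-1)>t)&(i.max(-1)-i.min(-1)<40)
    ii,jj=np.mgrid[0:400,0:400]; X=200-ii; Y=200-jj; r=np.hypot(X,Y); th=np.degrees(np.arctan2(Y,X))
    m=(w(b,125))&(r>65)&(r<150)&(abs((th-60+180)%360-180)<9)
    p=np.c_[X[m],Y[m]].astype('f4'); vx,vy,x0,y0=cv2.fitLine(p,cv2.DIST_HUBER,0,.01,.01).ravel()
    out['stripe']=(np.degrees(np.arctan2(vy,vx))%180,x0*vy-y0*vx,m.sum())
    m=w(a,120)&(r>32)&(r<94)
    n,lab,st,ce=cv2.connectedComponentsWithStats(m.astype('u1'))
    for k in range(1,n):
        if st[k,4]>350:
            q=lab==k; p=np.c_[X[q],Y[q]].astype('f4'); vx,vy,x0,y0=cv2.fitLine(p,cv2.DIST_HUBER,0,.01,.01).ravel()
            if vx*x0+vy*y0<0: vx,vy=-vx,-vy
            out['arm%d'%k]=(np.degrees(np.arctan2(vy,vx)),x0*vy-y0*vx,st[k,4],np.degrees(np.arctan2(y0,x0)))
    return out
E
python3 - <<'E'
from h import *
c=cam('top')
for k,v in measure(c).items(): print(k,np.round(v,2))
for l in('orange_car_mid','blue_car_mid','white_car_mid','yellow_car_mid'):
    p=vision.look_for('top',l)[0]['point']; q=atz(c,p,.078)[:2]-[.597,-.017]; print(l,np.hypot(*q),np.degrees(np.arctan2(q[1],q[0])))
o=robot.get_obs(); M=R.from_quat(o['tool_rot']).as_matrix()
def to(x,y,z): print((M.T@(np.array([x,y,z])-o['position'])/.3).round(3))
to(.597,-.017,.16)
E
```

```text
stripe [5.859e+01 2.600e-01 5.800e+02]
arm1 [  1.41  -1.86 716.     3.1 ]
arm3 [-88.36  -1.01 682.   -87.44]
arm4 [ 91.56   1.15 709.    90.5 ]
arm5 [-178.36    1.86  711.    179.95]
orange_car_mid 0.13019940426472404 -178.74913301436854
blue_car_mid 0.14187728398354943 1.8225083506301576
white_car_mid 0.14414727389515922 -86.59789020324129
yellow_car_mid 0.14166524626150684 90.68242256856668
[-1.95  -1.683  0.235]
```

```bash
G='[-1,-0.862,0,0]'; python3 -m handwheel '[[-1,-0.862,0,0],[-1,-0.862,0,0],[-1,-0.862,0,0],[-1,-0.862,0,0],[-1,-0.862,0,0],[-1,-0.862,0,0],[-1,-0.862,0,0],[-1,-0.862,0,0],[-1,-0.862,0,0],[-1,-0.862,0,0]]' 0 10
python3 -m handwheel '[[-1,-0.862,0,0],[-1,-0.862,0,0],[-1,-0.862,0,0],[-1,-0.862,0,0],[-1,-0.862,0,0],[-1,-0.862,0,0],[-1,-0.862,0,0],[-1,-0.862,0,0],[-1,-0.862,0,0],[-1,-0.862,0,0]]'
cat >> h.py <<'E'
C=np.array([.598,-.0152])
def state():
    o=robot.get_obs(); M=R.from_quat(o['tool_rot']).as_matrix(); p=o['position']
    d=p[:2]-C; print('t',round(o['time'],2),'p',p.round(4),'rel r %.1f ang %.1f'%(1e3*np.hypot(*d),np.degrees(np.arctan2(d[1],d[0]))),'toolY ang %.2f'%np.degrees(np.arctan2(M[1,1],M[0,1])),'F',o['ft_force'].round(2),'w',o['grip_width'].round(4),'q',o['q'].round(2)); return o,M
def goal(x,y,z,yang):
    "tool fraction to world pose, toolY heading yang deg"
    o,M=state(); s=M.T@(np.array([x,y,z])-o['position'])/.3
    t=-(yang-np.degrees(np.arctan2(M[1,1],M[0,1])))/360; print('row',s.round(4),round(t,4))
E
python3 -c "
from h import *
goal(.633,-.065,.1,91.6)"
```

```text
time: 2.23
position: [0.3783, 0.285, 0.2309]
tool_rot: [0.116, 0.993, -0.0, 0.001]
ft_force: [1.0, 0.4, 0.3]
grip_width: 0.0284
grip_force: 0.0
time: 3.07
position: [0.612, -0.0371, 0.2308]
tool_rot: [0.117, 0.993, -0.001, 0.002]
ft_force: [0.7, 0.5, -1.1]
grip_width: 0.0007
grip_force: 0.0Traceback (most recent call last):
  File "<string>", line 3, in <module>
    goal(.633,-.065,.1,91.6)
    ~~~~^^^^^^^^^^^^^^^^^^^^
  File "h.py", line 44, in goal
    o,M=state(); s=M.T@(np.array([x,y,z])-o['position'])/.3
        ~~~~~^^
  File "h.py", line 41, in state
    d=p[:2]-C; print('t',round(o['time'],2),'p',p.round(4),'rel r %.1f ang %.1f'%(1e3*np.hypot(*d),np.degrees(np.arctan2(d[1],d[0]))),'toolY ang %.2f'%np.degrees(np.arctan2(M[1,1],M[0,1])),'F',o['ft_force'].round(2),'w',o['grip_width'].round(4),'q',o['q'].round(2)); return o,M
                                                                                                                                                                                                                            ^^^^^^^^^^^^^^^^^^^^^
AttributeError: 'float' object has no attribute 'round'
```

```bash
sed -i "s/o\['grip_width'\].round(4)/round(float(o['grip_width']),4)/; s/o\['q'\].round(2)/np.round(o['q'],2)/; s/p=o\['position'\]$/p=np.array(o['position'])/; s/o\['ft_force'\].round(2)/np.round(o['ft_force'],2)/" h.py
python3 -c "
from h import *
goal(.633,-.065,.1,91.6)"
```

```text
t 3.07 p [ 0.612  -0.0371  0.2308] rel r 26.0 ang -57.4 toolY ang 76.60 F [ 0.67  0.48 -1.07] w 0.0007 q [-0.24  0.51  1.47 -0.    1.16 -1.58]
row [-0.0879 -0.0738  0.4365] -0.0417
```

```bash
python3 -m handwheel '[[-0.088,-0.074,0,-0.042],[-0.088,-0.074,0,-0.042],[-0.088,-0.074,0,-0.042],[-0.088,-0.074,0.436,-0.042],[-0.088,-0.074,0.436,-0.042],[-0.088,-0.074,0.436,-0.042],[-0.088,-0.074,0.436,-0.042],[-0.088,-0.074,0.436,-0.042],[-0.088,-0.074,0.436,-0.042]]'
python3 -c "
from h import *
goal(.633,-.065,.048,91.6)
c=cam('scene');a=c['frame'][100:300,200:440];cv2.imwrite('pics/s2.png',cv2.resize(a,None,fx=3,fy=3,interpolation=cv2.INTER_CUBIC)[:,:,::-1])"
```

```text
time: 3.82
position: [0.63, -0.0596, 0.101]
tool_rot: [-0.016, 1.0, -0.0, 0.001]
ft_force: [1.6, -0.3, 0.5]
grip_width: 0.0004
grip_force: 0.0
t 3.82 p [ 0.63   -0.0596  0.101 ] rel r 54.7 ang -54.2 toolY ang 91.88 F [ 1.58 -0.26  0.52] w 0.0004 q [-0.27  0.7   1.52  0.    0.93 -1.87]
row [-0.009  -0.0183  0.1768] 0.0008
```

View pics/s2.png

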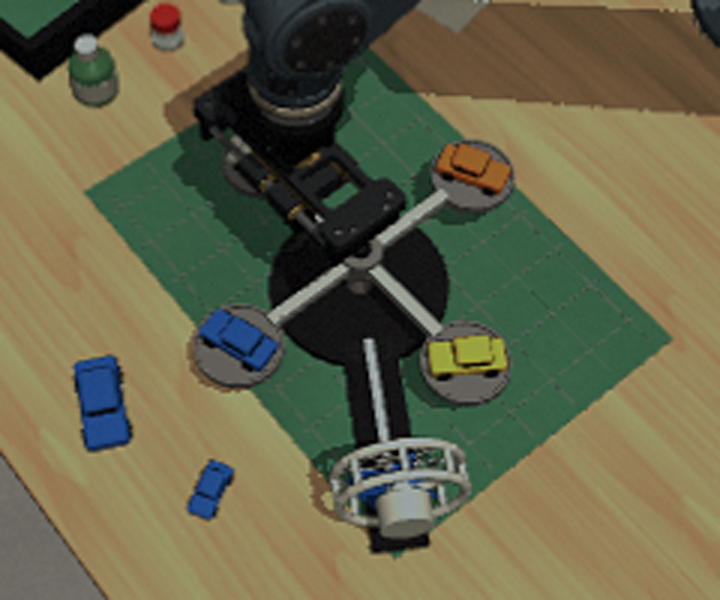

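The picture shows the shut gripper over the gap between the white and blue arms, near (340,230). All cars are in their trays and nothing has been disturbed. I'm lowering it now.

```bash
python3 -m handwheel '[[0,0,0.07,0],[0,0,0.15,0],[0,0,0.15,0],[0,0,0.15,0]]'
python3 - <<'E'
from h import *
o,M=state()
# arc: tool centre sits at lateral offset L (cw-ahead is behind => ccw side of arm), radial r0
def arc(a,L=.0155,r0=.060):
    t=np.radians(a); return C+r0*np.array([np.cos(t),np.sin(t)])+L*np.array([-np.sin(t),np.cos(t)])
p=np.array(o['position']); y0=np.degrees(np.arctan2(M[1,1],M[0,1]))
for a in list(np.arange(-84,-152,-4)):
    d=np.r_[arc(a)-p[:2],0]; s=M.T@d/.3; print(a,s[:2].round(3),round(-((a+180)-y0)/360,4))
E
```

```text
time: 4.2
position: [0.6301, -0.06, 0.0565]
tool_rot: [-0.016, 1.0, -0.0, 0.001]
ft_force: [1.3, 0.0, 0.2]
grip_width: 0.0005
grip_force: 0.0
t 4.2 p [ 0.6301 -0.06    0.0565] rel r 55.1 ang -54.4 toolY ang 91.89 F [1.29 0.03 0.23] w 0.0005 q [-0.27  0.76  1.54  0.    0.84 -1.88]
-84 [ 0.036 -0.043] -0.0114
-88 [ 0.05  -0.047] -0.0003
-92 [ 0.064 -0.05 ] 0.0108
-96 [ 0.078 -0.052] 0.0219
-100 [ 0.093 -0.054] 0.033
-104 [ 0.107 -0.054] 0.0441
-108 [ 0.121 -0.053] 0.0552
-112 [ 0.136 -0.051] 0.0664
-116 [ 0.15  -0.048] 0.0775
-120 [ 0.164 -0.044] 0.0886
-124 [ 0.177 -0.04 ] 0.0997
-128 [ 0.191 -0.034] 0.1108
-132 [ 0.203 -0.027] 0.1219
-136 [ 0.216 -0.02 ] 0.133
-140 [ 0.227 -0.011] 0.1441
-144 [ 0.239 -0.002] 0.1552
-148 [0.249 0.008] 0.1664
```

```bash
python3 -m handwheel '[[0.015,-0.02,0,0],[0.03,-0.04,0,0],[0.037,-0.047,0,0],[0.044,-0.047,0,0],[0.05,-0.047,0,0],[0.057,-0.048,0,0.005],[0.064,-0.05,0,0.011],[0.071,-0.051,0,0.016],[0.078,-0.052,0,0.022],[0.093,-0.054,0,0.033],[0.107,-0.054,0,0.044],[0.121,-0.053,0,0.055],[0.136,-0.051,0,0.066],[0.15,-0.048,0,0.078],[0.164,-0.044,0,0.089],[0.177,-0.04,0,0.1],[0.184,-0.037,0,0.105],[0.191,-0.034,0,0.111],[0.191,-0.034,0,0.111]]'
cat >> h.py <<'E'
def arc(a,L=.0155,r0=.060):
    t=np.radians(a); return C+r0*np.array([np.cos(t),np.sin(t)])+L*np.array([-np.sin(t),np.cos(t)])
E
python3 - <<'E'
from h import *
o,M=state(); c=cam('top'); cv2.imwrite('pics/r2.png',rect(c,.064,*C,.2)[:,:,::-1])
for k,v in measure(c,*C).items(): print(k,np.round(v,2))
p=np.array(o['position']); y0=np.degrees(np.arctan2(M[1,1],M[0,1]))
for a in list(np.arange(-128,-216,-4)):
    d=np.r_[arc(a)-p[:2],0]; s=M.T@d/.3; print(a,s[:2].round(3),round(-((a+180)-y0)/360,4))
E
```

```text
time: 5.78
position: [0.5721, -0.072, 0.055]
tool_rot: [0.326, 0.945, 0.0, -0.0]
ft_force: [-0.2, 0.1, -0.9]
grip_width: 0.0005
grip_force: 0.0
t 5.78 p [ 0.5721 -0.072   0.055 ] rel r 62.4 ang -114.6 toolY ang 51.90 F [-0.23  0.13 -0.85] w 0.0005 q [-0.32  0.71  1.69  0.    0.74 -1.22]
stripe [ 65.46  14.16 984.  ]
arm2 [  56.33    3.07 1018.     53.68]
arm3 [ 1.4122e+02 -1.6000e-01  8.1400e+02  1.4137e+02]
-128 [-0.003  0.002] -0.0003
-132 [ 0.011 -0.001] 0.0108
-136 [ 0.025 -0.003] 0.0219
-140 [ 0.039 -0.004] 0.033
-144 [ 0.054 -0.004] 0.0442
-148 [ 0.068 -0.003] 0.0553
-152 [ 0.083 -0.002] 0.0664
-156 [0.097 0.001] 0.0775
-160 [0.111 0.005] 0.0886
-164 [0.124 0.01 ] 0.0997
-168 [0.137 0.016] 0.1108
-172 [0.15  0.022] 0.1219
-176 [0.162 0.03 ] 0.133
-180 [0.174 0.038] 0.1442
-184 [0.185 0.047] 0.1553
-188 [0.196 0.057] 0.1664
-192 [0.206 0.068] 0.1775
-196 [0.215 0.079] 0.1886
-200 [0.223 0.091] 0.1997
-204 [0.23  0.103] 0.2108
-208 [0.237 0.116] 0.2219
-212 [0.242 0.13 ] 0.233
```

View pics/r2.png

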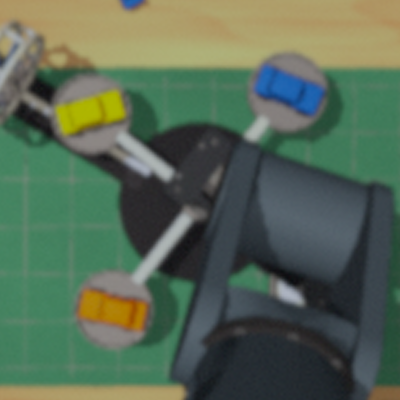

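The view shows the orange arm at about 141°, with the yellow, blue and orange cars seated in their trays. The white car is hidden under the arm. I'm continuing to about 12° short of the goal.

```bash
python3 -m handwheel '[[0.004,0.001,0,0.005],[0.011,-0.001,0,0.011],[0.018,-0.002,0,0.016],[0.025,-0.003,0,0.022],[0.039,-0.004,0,0.033],[0.054,-0.004,0,0.044],[0.068,-0.003,0,0.055],[0.083,-0.002,0,0.066],[0.097,0.001,0,0.078],[0.111,0.005,0,0.089],[0.124,0.01,0,0.1],[0.137,0.016,0,0.111],[0.15,0.022,0,0.122],[0.162,0.03,0,0.133],[0.174,0.038,0,0.144],[0.185,0.047,0,0.155],[0.19,0.052,0,0.161],[0.196,0.057,0,0.166],[0.201,0.063,0,0.172],[0.201,0.063,0,0.172]]'
python3 - <<'E'
from h import *
o,M=state(); c=cam('top'); cv2.imwrite('pics/r3.png',rect(c,.064,*C,.2)[:,:,::-1])
for k,v in measure(c,*C).items(): print(k,np.round(v,2))
p=np.array(o['position']); y0=np.degrees(np.arctan2(M[1,1],M[0,1]))
for a in list(np.arange(-190,-216,-2)):
    d=np.r_[arc(a)-p[:2],0]; s=M.T@d/.3; print(a,s[:2].round(3),round(-((a+180)-y0)/360,4))
E
```

```text
time: 7.5
position: [0.5365, -0.0197, 0.0548]
tool_rot: [0.766, 0.643, -0.0, -0.0]
ft_force: [0.0, 0.1, -0.4]
grip_width: 0.0007
grip_force: 0.0
t 7.5 p [ 0.5365 -0.0197  0.0548] rel r 61.7 ang -175.8 toolY ang -9.96 F [ 0.02  0.14 -0.35] w 0.0007 q [-0.24  0.68  1.79  0.    0.67 -0.07]
stripe [ 60.77   3.58 822.  ]
arm1 [-1.225e+01  3.200e-01  5.900e+02 -1.251e+01]
arm3 [ 79.6    2.74 736.    77.14]
-190 [-0.001 -0.001] 0.0001
-192 [ 0.006 -0.002] 0.0057
-194 [ 0.013 -0.004] 0.0112
-196 [ 0.02  -0.005] 0.0168
-198 [ 0.027 -0.006] 0.0223
-200 [ 0.034 -0.006] 0.0279
-202 [ 0.041 -0.007] 0.0335
-204 [ 0.049 -0.007] 0.039
-206 [ 0.056 -0.007] 0.0446
-208 [ 0.063 -0.007] 0.0501
-210 [ 0.07  -0.006] 0.0557
-212 [ 0.077 -0.005] 0.0612
-214 [ 0.084 -0.004] 0.0668
```

View pics/r3.png

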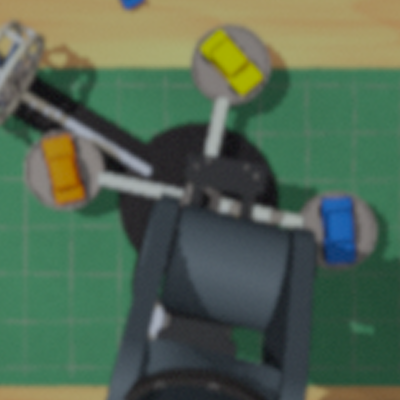

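Orange is now at about (169,64) in the rectified view, at an angle of 77.6°. That leaves about 19°, so I push slowly and stop short.

```bash
python3 -m handwheel '[[0.006,-0.002,0,0.006],[0.013,-0.004,0,0.011],[0.02,-0.005,0,0.017],[0.027,-0.006,0,0.022],[0.031,-0.006,0,0.025],[0.034,-0.006,0,0.028],[0.038,-0.006,0,0.031],[0.041,-0.007,0,0.034],[0.043,-0.007,0,0.035],[0.045,-0.007,0,0.036],[0.047,-0.007,0,0.038],[0.049,-0.007,0,0.039],[0.049,-0.007,0,0.039],[0.049,-0.007,0,0.039]]'
python3 - <<'E'
from h import *
o,M=state(); c=cam('top'); cv2.imwrite('pics/r4.png',np.hstack([rect(c,.064,*C,.2),rect(c,.012,*C,.2)])[:,:,::-1])
for k,v in measure(c,*C).items(): print(k,np.round(v,2))
p=np.array(o['position']); y0=np.degrees(np.arctan2(M[1,1],M[0,1]))
for a in list(np.arange(-204,-216,-1)):
    d=np.r_[arc(a)-p[:2],0]; s=M.T@d/.3; print(a,s[:2].round(3),round(-((a+180)-y0)/360,4))
E
```

```text
time: 8.72
position: [0.5368, -0.0049, 0.0547]
tool_rot: [0.839, 0.544, -0.0, -0.0]
ft_force: [-0.1, -0.2, 0.2]
grip_width: 0.0005
grip_force: 0.0
t 8.72 p [ 0.5368 -0.0049  0.0547] rel r 62.1 ang 170.4 toolY ang -24.03 F [-0.1  -0.19  0.21] w 0.0005 q [-0.22  0.68  1.79  0.    0.67  0.2 ]
stripe [ 50.44 -16.16 842.  ]
arm1 [-2.653e+01 -4.000e-01  5.910e+02 -2.620e+01]
arm2 [ 6.284e+01 -7.900e-01  8.190e+02  6.356e+01]
-204 [-0.     0.001] -0.0001
-205 [ 0.003 -0.   ] 0.0027
-206 [ 0.007 -0.001] 0.0055
-207 [ 0.01  -0.002] 0.0082
-208 [ 0.014 -0.003] 0.011
-209 [ 0.017 -0.003] 0.0138
-210 [ 0.021 -0.004] 0.0166
-211 [ 0.025 -0.004] 0.0194
-212 [ 0.028 -0.005] 0.0221
-213 [ 0.032 -0.005] 0.0249
-214 [ 0.035 -0.005] 0.0277
-215 [ 0.039 -0.006] 0.0305
```

View pics/r4.png

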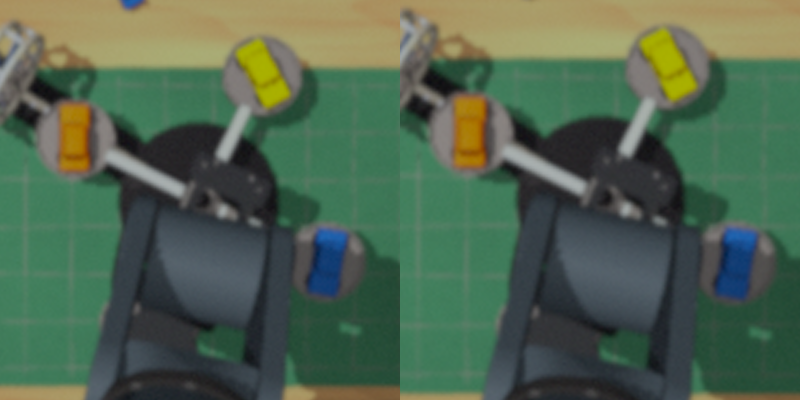

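Orange is at about 63.5°, seated at (138,76). I push the remaining 4.8° slowly, then back off counter-clockwise and lift.

```bash
python3 -m handwheel '[[0.003,0,0,0.003],[0.005,-0.001,0,0.004],[0.007,-0.001,0,0.006],[0.009,-0.002,0,0.007],[0.011,-0.002,0,0.009],[0.013,-0.003,0,0.01],[0.014,-0.003,0,0.011],[0.015,-0.003,0,0.012],[0.016,-0.003,0,0.013],[0.016,-0.003,0,0.013],[0.016,-0.003,0,0.013]]'
python3 - <<'E'
from h import *
o,M=state(); c=cam('top')
for k,v in measure(c,*C).items(): print(k,np.round(v,2))
E
```

```text
time: 9.68
position: [0.5382, -0.0004, 0.0547]
tool_rot: [0.86, 0.51, 0.0, -0.0]
ft_force: [-0.8, -0.9, 0.7]
grip_width: 0.0006
grip_force: 0.6
t 9.68 p [ 5.382e-01 -4.000e-04  5.470e-02] rel r 61.6 ang 166.1 toolY ang -28.70 F [-0.8  -0.85  0.67] w 0.0006 q [-0.21  0.68  1.78  0.    0.67  0.29]
stripe [ 54.71  -3.72 709.  ]
arm1 [-3.097e+01 -3.500e-01  5.820e+02 -3.069e+01]
arm2 [ 5.916e+01 -1.600e-01  7.790e+02  5.930e+01]
```

```bash
python3 -m handwheel '[[-0.01,0,0,0],[-0.03,0,0,0],[-0.06,0,0,0],[-0.07,0,0,0],[-0.07,0,-0.13,0],[-0.07,0,-0.26,0],[-0.07,0,-0.39,0],[-0.07,0,-0.52,0],[-0.2,0,-0.56,0],[-0.33,0,-0.56,0],[-0.46,0,-0.56,0],[-0.6,0,-0.56,0],[-0.73,0,-0.56,0],[-0.85,0,-0.56,0],[-0.85,0,-0.56,0],[-0.85,0,-0.56,0]]'
python3 - <<'E'
from h import *
o,M=state(); c=cam('top'); cv2.imwrite('pics/r5.png',np.hstack([rect(c,.064,*C,.2),rect(c,.012,*C,.2)])[:,:,::-1])
for k,v in measure(c,*C).items(): print(k,np.round(v,2))
E
```

```text
time: 11.07
position: [0.4147, -0.226, 0.2229]
tool_rot: [0.862, 0.507, 0.0, 0.0]
ft_force: [0.7, 0.6, 0.5]
grip_width: 0.0004
grip_force: 0.0
t 11.07 p [ 0.4147 -0.226   0.2229] rel r 279.3 ang -131.0 toolY ang -29.01 F [0.68 0.63 0.49] w 0.0004 q [-0.74  0.33  1.81  0.    0.99 -0.23]
stripe [ 59.33   2.95 619.  ]
arm1 [-3.069e+01  2.000e-02  7.650e+02 -3.070e+01]
arm2 [ 5.903e+01 -3.400e-01  7.590e+02  5.935e+01]
arm3 [-1.2100e+02 -4.0000e-01  7.6100e+02 -1.2063e+02]
arm4 [1.4932e+02 6.0000e-02 7.7200e+02 1.4926e+02]
```

View pics/r5.png

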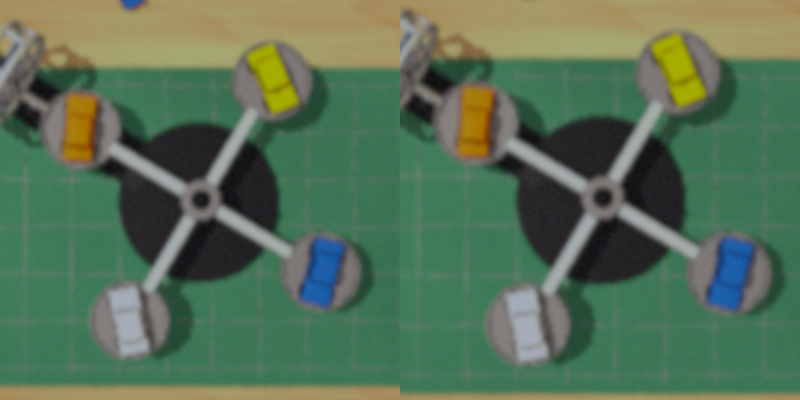

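The carousel is clear of the robot, with the orange car at (128,80) on the stripe and all cars in their trays. The arm angle is 59.2° against the stripe's 58.6°, about 1.5 mm at the car, so I'm handing it in.

```bash
python3 -c "
from rig import job
print(job.hand_in())"
```

```text
the job is handed in; nothing more can be done
None
```

The orange car now stands in front of the fan, its arm within about 0.6° of the white stripe; I pushed only on a bare arm, the cars stayed in their trays, and the job was handed in with the robot clear (no verdict was returned).

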